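# Pop a plant-tie cartridge and trap it on the ledge

## Robot

A 7-joint arm with a two-finger parallel gripper is mounted at the origin on the work surface. World frame = base frame: x ahead of the robot, y to its left, z up, the work surface at z = 0. Lengths are in m, angles in rad, forces in N, time in s.
With the tool pointing down it reaches from about 0.35 to 0.9 m from the base axis. Payload 19.9 kg.
Tool frame: the origin (TCP) lies between the finger pads; the fingertips stand 19 mm ahead of it and the grasp point (between the pads) is the TCP; z points along the fingers, y is the direction in which the jaws open and shut (so a half turn about z gives the same grasp; the last joint's range is limited). The gripper opens to 94 mm and grips with 3 to 60 N. Pads are 16 mm wide; open, the fingers measure 119 mm over their backs; the gripper's body (75 mm by 177 mm) begins 78 mm behind the grasp point.
Start: joints at [-1.2, 0.417, -0.01, 1.614, 0.005, 1.111, -0.053], TCP at [0.25, 0.573, 0.224] pointing down, gripper open.
Joint ranges: [-2.81, 2.81], [-0.39, 2.02], [-1.27, 1.25], [0.06, 2.57], [-1.19, 4.33], [0.19, 2], [-2.82, 2.82]. Speed limits (rad/s): [1.89, 1.89, 2.39, 2.39, 3.01, 3.01, 3.01].

## Interface

Orientations are given as a 3x3 rotation matrix whose columns are the frame's x, y, z axes.
In Python, from rig import robot gives the robot as it stands. Calls block until the motion is done:
- robot.move_ptp(position, orientation): joint-space move of the TCP to a pose.
- robot.move_linear(position, velocity=0.15, frame=None, threshold=None): straight line of the TCP; frame=None keeps the orientation; velocity is the mean speed in m/s. With threshold (N) it stops when the force on the tool has changed by that much, and returns True; else False.
- robot.goto_joints(angles): joint-space move.
- robot.gripper_to(opening): finger opening in m; the grip force is fixed at half the most; returns when the fingers have stopped.
- robot.pause(seconds).
- robot.ik(position, orientation): joint angles nearest the present ones, or None.
- robot.get_state(): the state.
- robot.grab_frame(name): name is "scene" or "top" or "wrist"; returns the picture (384x512x3 uint8, red, green, blue); there is no depth.
- robot.camera_info(name): a dict with "fx", "fy", "cx", "cy" (pixels), "rvec" (rotation vector, rad) and "tvec" (3), from world to camera coordinates, as OpenCV has them. Camera axes: x right, y down, z forward; pixel columns grow to the right and rows downward; lengths in m; the calibration is good to about 2 mm. The wrist camera is an equidistant fisheye: a pixel r from the principal point sees the ray r / f radians off the axis. A picture is of the moment at which its call begins: read the wrist's pose just before it. camera_info takes no time and is no camera call; for the wrist camera it gives the pose at the moment of the call.
A pose or a line that the arm cannot do raises robot.PlanningError and nothing moves.
- robot.sign_off(): hands the job in, once; it reports no verdict.
The state is a dict: "time": time; "qpos": joint angles; "joint_vel": joint speeds; "effort": joint torques, N m; "ee_pos": TCP position; "tool_rot": TCP orientation; "force": force on the tool from outside, world axes, zero at the start; "moment": the same for the moment, N m; "opening": finger opening in m.
Only numpy, scipy, OpenCV 4.12 (cv2) and the standard library are available. Lean on these libraries where they do the work, as an engineer would, in place of code of your own. Each camera call takes 0.05 s, during which the arm holds its last target.

## Task

Press the orange button of the white dispenser fully down with one fingertip so that the green plant-tie cartridge pops out of the mouth, and let the other finger, standing over the ledge in front of the mouth, trap the cartridge before it slides off. Finish while holding: button still down, the cartridge partly out of the mouth, upright and not hanging over the end of the ledge, pressed against the finger by the dispenser's spring. Do not pinch or lift the cartridge, and leave the pot, rake, scoop and glass cloche alone.

Things in the scene. Friction and masses are not known exactly. Their poses are not given: they have to be found in the camera images.
- dispenser: White plastic push dispenser fixed to the bench, 168 mm long (x), 125 mm wide (y). Origin at bench height on the lane's middle line, in the plane of the waiting cartridge's front face; z up; the cartridge comes out along its own -x. Covered magazine x = -6 to +102 mm (53 wide, 47 high, slotted roof), then an open flat ledge x = -52 to -6 mm. Button centre at x = -36, y = +70 mm.
- mouth (a point): Middle of the magazine's mouth at the level of the lane floor: dispenser frame (-6, 0, 10) mm. The ledge in front of it is 53 mm wide, its top 10 mm above the bench, with side lips 5 mm high, 37 mm apart. Axes as the dispenser.
- ledge_end (a point): Middle of the open end of the ledge, at the ledge's top: dispenser frame (-52, 0, 10) mm. Nothing stops the cartridge here; it falls to the bench.
- button_top (a point): Centre of the top face of the orange button, 44 mm (x) by 36 mm (y), beside the ledge; 30 mm above the bench when up, 20 mm when fully down (its wing is 10 to 13 mm high). So a hand pressing it straight down with one fingertip has the other fingertip 10 mm above the ledge. A finger in the lane level with its centre stops the cartridge about 25 mm out.
- eject_button (a joint): Travel of the button in m: 0 up, 0.010 fully down; springs back. Takes about 5 to 9 N. At about 8 mm the gate before the cartridge has sunk and a spring plunger (3.5 N, falling to 1.6 N over 95 mm) at once drives the cartridge out at about 0.5 m/s and, unless stopped, off the ledge. Keep it down: else the gate rises under the cartridge.
- tie_cartridge: Loose green plastic cartridge, about 50 g, 40 mm long (x), 34 mm wide (y), 30 mm high, yellow disc on top. Origin at the centre of its underside. At first it stands in the magazine on the lane floor, 10 mm above the bench, its centre at x = +20 mm in the dispenser frame, axes as the dispenser's; it moves along the dispenser's -x.
- pot: Terracotta plant pot, 114 mm across the rim, 100 mm high, loose; origin at the centre of its underside. Leave alone.
- rake: Black steel bonsai rake lying flat, 206 mm long (x), 50 mm wide, 12 mm high; origin at its middle on the bench. Leave alone.
- scoop: Grey silicone scoop lying flat, 182 mm long (x), 68 mm wide, 22 mm high; origin on the bench between handle and bowl. Leave alone.
- cloche: Round glass cloche, 140 mm across, 197 mm high, near the back edge of the bench; origin at the centre of its underside. Leave alone.
There are look-alikes about, which are no part of the job. Of the things that look like the dispenser, the largest one is meant.

How it is judged:
On the way, in this order (a step that is already met when the one before it is completed fails the run):
1. the button is pressed most of the way down (value of joint eject_button above 0.006 m).
2. the popped cartridge is stopped by a finger, partly out of the mouth (x of tie_cartridge in the frame of dispenser between -0.031 and 0.012 m and contact force between the fingers and tie_cartridge above 0.4 N and linear speed of tie_cartridge below 0.03 m/s), for 0.3 s.
At the end, for the whole second after the job is handed in: The button is at least 7 mm down; the cartridge is upright (within 0.15 rad) on the lane floor, 8 to 51 mm further out than at the start, at rest (below 0.02 m/s), and a finger bears on it with more than 0.4 N (value of joint eject_button above 0.007 m and x of tie_cartridge in the frame of dispenser between -0.031 and 0.012 m and z of tie_cartridge in the frame of dispenser between 0.006 and 0.015 m and angle between tie_cartridge's own z axis and vertical below 0.15 rad and contact force between the fingers and tie_cartridge above 0.4 N and linear speed of tie_cartridge below 0.02 m/s); the arm keeps its last pose, push and grip.
It fails at once if the cartridge is lifted more than 12 mm off the lane floor (height (world z) of tie_cartridge above 0.022 m).
It fails at once if the cartridge drops off the ledge (height (world z) of tie_cartridge below 0.004 m).
It fails at once if the pot, rake, scoop or cloche is moved by more than 15 mm (distance of any of pot, rake, scoop, cloche from where it was at the start of the episode above 0.015 m).
It also fails if it takes over 32 s, if anything falls off the work surface, if the arm or the gripper's body presses on something with over 40 N, if the wrist force passes 120 N, or if a joint passes its speed limit or range.

## Working session

There is one attempt and no reset: what is moved stays moved. The work goes in short steps, each a Python script; the robot and the scene stay as the last script left them, time stands still between calls to the robot, and variables do not carry over. Pictures are saved under pics/ and viewed, and the job is handed in when it is done.

```bash
mkdir -p pics; ls; python3 - <<'E'
from rig import robot
import cv2
for n in ["scene","top","wrist"]:
    i=robot.camera_info(n); print(n,i)
    cv2.imwrite(f"pics/{n}0.png",robot.grab_frame(n)[:,:,::-1])
s=robot.get_state();print(s["time"],s["tool_rot"],s["opening"])
E
```

```text
pics
scene {'fx': 394.72308527910104, 'fy': 394.72308527910104, 'cx': 253.2802856053131, 'cy': 185.16766209039744, 'rvec': array([ 1.36892917,  2.24573116, -0.83529543]), 'tvec': array([ 0.31798817, -0.3341299 ,  1.44815268])}
top {'fx': 357.2141198577656, 'fy': 357.2141198577656, 'cx': 249.46536058612904, 'cy': 184.3006736357058, 'rvec': array([ 2.16936762, -2.22111723,  0.05124728]), 'tvec': array([-0.03137129,  0.58903742,  0.98107741])}
wrist {'fx': 297.3186396354542, 'fy': 297.3186396354542, 'cx': 253.94759637661582, 'cy': 192.98452972793763, 'rvec': array([-2.44422196, -1.59819963, -0.20596541]), 'tvec': array([-0.62530594, -0.02471266,  0.38938233])}
0.15 [[-9.16387053e-01  4.00293262e-01 -2.71458954e-04]
 [ 4.00293342e-01  9.16386657e-01 -8.56759198e-04]
 [-9.41935697e-05 -8.93786248e-04 -9.99999596e-01]] 0.09431484124766132
```

View pics/scene0.png

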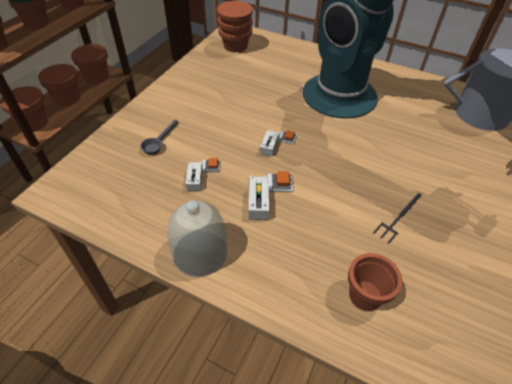

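View pics/top0.png

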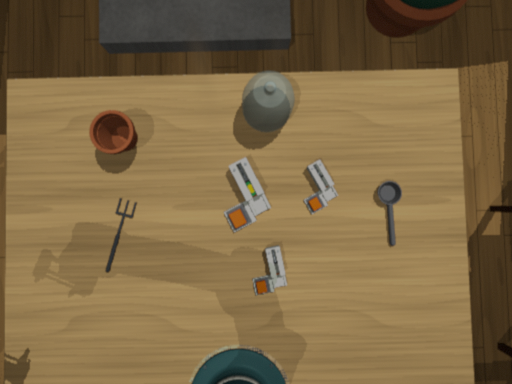

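View pics/wrist0.png

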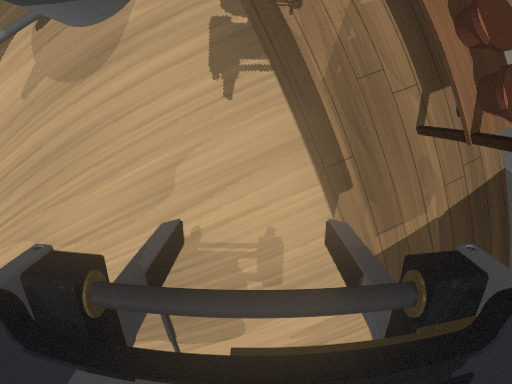

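The top picture shows three look-alike dispensers, at (248,192), (320,187) and (270,270). The one at (248,192) is clearly the largest, and it has a yellow disc and green cartridge. I'll enlarge that area to confirm.

```bash
python3 - <<'E'
import cv2
t=cv2.imread("pics/top0.png")[145:245,205:345]
cv2.imwrite("pics/topcrop.png",cv2.resize(t,None,fx=5.6,fy=5.6,interpolation=cv2.INTER_CUBIC))
t=cv2.imread("pics/scene0.png")[160:230,230:310]
cv2.imwrite("pics/scenecrop.png",cv2.resize(t,None,fx=8,fy=8,interpolation=cv2.INTER_CUBIC))
E
cat > h.py <<'E'
import numpy as np,cv2
from rig import robot
def cam(n):
    i=robot.camera_info(n);R=cv2.Rodrigues(np.array(i["rvec"]))[0];return i,R,np.array(i["tvec"])
def ray(n,u,v,z,c=None):
    i,R,t=c or cam(n)
    x=(u-i["cx"])/i["fx"];y=(v-i["cy"])/i["fy"]
    if n=="wrist":
        r=np.hypot(x,y);d=np.array([x/r*np.sin(r),y/r*np.sin(r),np.cos(r)]) if r>1e-9 else np.array([0,0,1.])
    else: d=np.array([x,y,1.])
    o=-R.T@t;d=R.T@d
    return o+d*(z-o[2])/d[2]
def proj(n,P,c=None):
    i,R,t=c or cam(n)
    p=(R@np.atleast_2d(P).T).T+t
    if n=="wrist":
        rr=np.hypot(p[:,0],p[:,1]);th=np.arctan2(rr,p[:,2]);k=th/rr;a=p[:,:2]*k[:,None]
    else: a=p[:,:2]/p[:,2:]
    return a*[i["fx"],i["fy"]]+[i["cx"],i["cy"]]
E
```

```text
(no output)
```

View pics/topcrop.png

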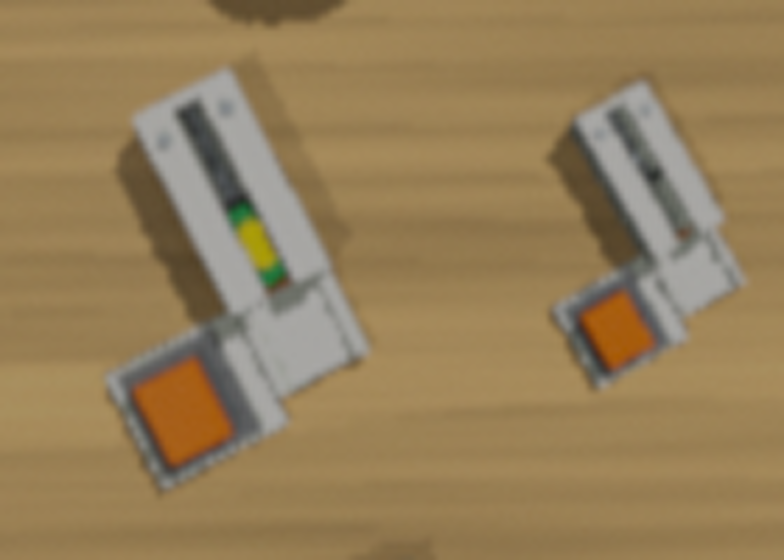

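View pics/scenecrop.png

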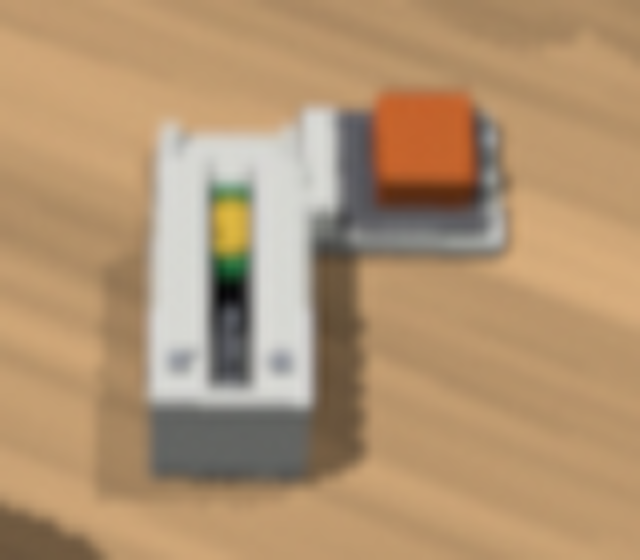

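The enlarged crops confirm the dispenser at (248,192): it is the largest and holds the green cartridge with the yellow disc. The roof's back corners are at crop (133,118) and (232,68), and the button top's corners are at (132,390), (195,357), (235,437) and (172,467). I'll fit the pose from both views.

```bash
cat > fit.py <<'E'
from h import *
from scipy.optimize import least_squares
top=[((133,118),(102,26.5,47)),((232,68),(102,-26.5,47)),((330,270),(-6,-26.5,47)),((367,351),(-52,-26.5,12)),
((195,357),(-14,52,30)),((132,390),(-14,88,30)),((235,437),(-58,52,30)),((172,467),(-58,88,30))]
sc=[((376,183),(-14,52,30)),((474,183),(-14,88,30)),((468,92),(-58,88,30)),((378,92),(-58,52,30)),((150,403),(102,-26.5,47)),((312,405),(102,26.5,47))]
T=[((np.array(p)+.5)/5.6-.5+[205,145],q) for p,q in top]
S=[((np.array(p)+.5)/8-.5+[230,160],q) for p,q in sc]
ct,cs=cam("top"),cam("scene")
def W(p,q):
    c,s=np.cos(p[2]),np.sin(p[2]);q=np.array(q)/1000.
    return np.c_[p[0]+c*q[:,0]-s*q[:,1],p[1]+s*q[:,0]+c*q[:,1],q[:,2]]
def f(p,w=(1,1)):
    a=proj("top",W(p,[q for _,q in T]),ct)-[u for u,_ in T]
    b=proj("scene",W(p,[q for _,q in S]),cs)-[u for u,_ in S]
    return np.r_[w[0]*a.ravel(),w[1]*b.ravel()]
if __name__=="__main__":
    print(proj("top",[[0,0,0]]), ray("top",248,192,.02))
    for w in((1,1),(1,0),(0,1)):
        r=min((least_squares(f,[.55,0,y],args=(w,)) for y in (0,1.5,-1.5,3)),key=lambda r:r.cost);print(w,r.x,W(r.x,[(-36,70,30),(-36,0,10),(0,0,0)]).round(4).tolist())
        print(r.fun.reshape(-1,2).round(1).tolist())
E
python3 fit.py
```

```text
[[238.04295074 398.77150249]] [ 0.56662206 -0.04069988  0.02      ]
(1, 1) [ 0.55895944 -0.05670954  0.44870083] [[0.4962, -0.0093, 0.03], [0.5265, -0.0723, 0.01], [0.559, -0.0567, 0.0]]
[[-0.3, -0.4], [-0.5, -0.3], [0.2, -0.9], [0.7, -0.3], [-0.1, -0.6], [-0.6, -0.5], [0.0, -0.5], [-0.5, 0.2], [0.2, -1.1], [0.7, -0.8], [0.8, -0.7], [-0.3, -1.0], [-0.4, -0.7], [-0.4, -0.4]]
(1, 0) [ 0.5577828  -0.05711636  0.44496267] [[0.4952, -0.0094, 0.03], [0.5253, -0.0726, 0.01], [0.5578, -0.0571, 0.0]]
[[-0.0, -0.0], [-0.2, 0.1], [0.4, -0.4], [0.8, 0.2], [-0.0, -0.2], [-0.5, -0.1], [0.1, -0.1], [-0.4, 0.6], [0.0, -0.0], [0.0, -0.0], [0.0, -0.0], [-0.0, -0.0], [-0.0, -0.0], [-0.0, -0.0]]
(0, 1) [ 0.56200611 -0.05572324  0.45870365] [[0.4987, -0.0089, 0.03], [0.5297, -0.0717, 0.01], [0.562, -0.0557, 0.0]]
[[-0.0, -0.0], [-0.0, -0.0], [-0.0, -0.0], [0.0, -0.0], [-0.0, -0.0], [-0.0, -0.0], [-0.0, -0.0], [-0.0, -0.0], [0.0, -0.4], [0.5, -0.2], [0.5, -0.1], [-0.6, -0.3], [-0.2, 0.4], [-0.2, 0.5]]
```

The fits from each view agree to about 3 mm: origin (0.559, -0.057), yaw 0.449. The sizes and reach are consistent too. Next I set the jaws to a 70 mm finger-to-finger spacing, hover over the button and lane, and refine the pose with the wrist camera.

```bash
cat >> h.py <<'E'
def pose(p,x,y):
    c,s=np.cos(p[2]),np.sin(p[2])
    return p[0]+c*x-s*y, p[1]+s*x+c*y
def ori(p,sg):
    ty=sg*np.array([-np.sin(p[2]),np.cos(p[2]),0]);tz=np.array([0,0,-1.])
    return np.c_[np.cross(ty,tz),ty,tz]
E
python3 - <<'E'
from h import *
p=[0.559,-0.0567,0.449]
x,y=pose(p,-.036,.035)
best=None
q0=np.array(robot.get_state()["qpos"])
for sg in(1,-1):
    q=robot.ik([x,y,.13],ori(p,sg))
    print(sg,None if q is None else np.round(q,2))
    if q is not None and (best is None or abs(q[6])<best[0]): best=(abs(q[6]),sg)
sg=best[1];print(sg)
robot.gripper_to(.0575)
robot.move_ptp([x,y,.13],ori(p,sg))
s=robot.get_state();print(s["time"],s["ee_pos"],s["opening"],s["qpos"],s["force"])
c=cam("wrist");cv2.imwrite("pics/w1.png",robot.grab_frame("wrist")[:,:,::-1])
np.savez("w1.npz",R=c[1],t=c[2])
cv2.imwrite("pics/s1.png",robot.grab_frame("scene")[:,:,::-1])
P=[(-14,52,30),(-14,88,30),(-58,52,30),(-58,88,30),(-52,-26.5,10),(-52,26.5,10),(-6,-26.5,47),(-6,26.5,47)]
from fit import W
print(proj("wrist",W(p,P),c).round(0).tolist())
E
```

```text
1 [-0.3   0.36  0.38  1.99 -0.18  0.83  2.2 ]
-1 [-0.56  0.42  0.72  1.99 -0.36  0.86 -0.77]
-1
3.275 [ 0.51162056 -0.03985692  0.1299883 ] 0.05753389907690636 [-0.56514989  0.4169413   0.71572386  1.99446874 -0.35942277  0.85735868
 -0.77205929] [-0.38542131  0.78757209 -0.20117611]
[[237.0, 176.0], [197.0, 176.0], [238.0, 222.0], [200.0, 222.0], [317.0, 210.0], [265.0, 210.0], [329.0, 171.0], [267.0, 171.0]]
```

```bash
python3 - <<'E'
import cv2
t=cv2.imread("pics/w1.png")[80:280,130:400]
cv2.imwrite("pics/w1c.png",cv2.resize(t,None,fx=2.9,fy=2.9,interpolation=cv2.INTER_CUBIC))
E
```

```text
(no output)
```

View pics/w1c.png

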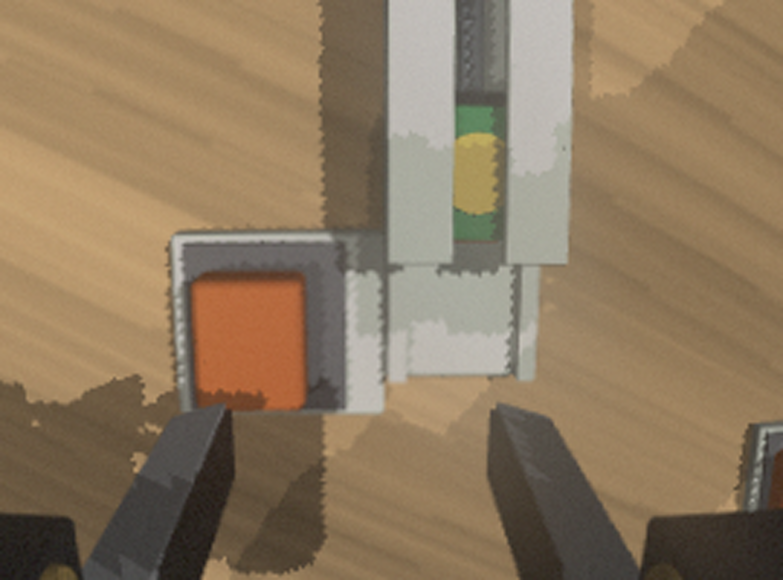

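View pics/s1.png

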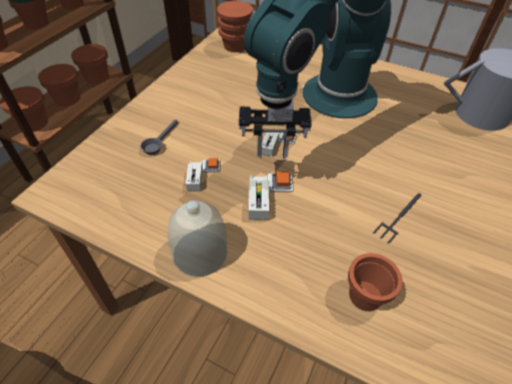

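The wrist picture confirms the alignment. The button top spans px (196–235, 176–221) and the mouth's roof edge runs from (264,171) to (326,171), all about 2 px (~2 mm) left of the prediction. I'll refit with these points.

```bash
python3 - <<'E'
from fit import *
d=np.load("w1.npz");c=(robot.camera_info("wrist"),d["R"],d["t"])
wp=[((192,280),(-14,88,30)),((304,278),(-14,52,30)),((304,410),(-58,52,30)),((569,264),(-6,-26.5,47)),((388,264),(-6,26.5,47)),((535,379),(-52,-26.5,15))]
U=[(np.array(u)+.5)/2.9-.5+[130,80] for u,_ in wp];Q=[q for _,q in wp]
g=lambda p:(proj("wrist",W(p,Q),c)-U).ravel()
for w in(0,1):
    r=least_squares(lambda p:np.r_[w*f(p),g(p)],[.559,-.057,.449]);print(r.x,g(r.x).reshape(-1,2).round(1).tolist())
E
```

```text
[ 0.55813194 -0.05432073  0.44598491] [[-1.5, -0.7], [-0.4, -0.1], [0.3, 0.9], [0.2, 0.2], [-0.0, -0.6], [1.5, 0.6]]
[ 0.55823108 -0.05489435  0.44300836] [[-0.9, -0.9], [0.2, -0.1], [0.7, 0.9], [0.8, 0.5], [0.6, -0.5], [1.9, 0.8]]
```

```bash
python3 - <<'E'
from h import *
p=[0.5582,-0.0546,0.445]
x,y=pose(p,-.036,.035);O=ori(p,-1)
robot.move_linear([x,y,.08],frame=O)
robot.move_linear([x,y,.053],.06)
f0=np.array(robot.get_state()["force"]);print(f0)
for z in (.049,.047,.045,.043,.041,.040,.039,.0385):
    robot.move_linear([x,y,z],.03)
    s=robot.get_state();print(z,round(s["time"],2),s["ee_pos"].round(4),(np.array(s["force"])-f0).round(2))
    if s["force"][2]-f0[2]>14: break
np.savez("st.npz",f0=f0)
cv2.imwrite("pics/s2.png",cv2.resize(robot.grab_frame("scene")[140:230,220:320,::-1],None,fx=6,fy=6))
cv2.imwrite("pics/w2.png",robot.grab_frame("wrist")[:,:,::-1])
s=robot.get_state();print(s["time"],s["force"]-f0,s["ee_pos"])
E
```

```text
[-0.37330043 -1.63177475 -0.76074253]
0.049 4.74 [ 0.5107 -0.0385  0.049 ] [0.37 1.97 0.63]
0.047 4.99 [ 0.5107 -0.0385  0.047 ] [0.16 0.49 2.18]
0.045 5.24 [ 0.5106 -0.0385  0.0449] [0.13 1.72 1.87]
0.043 5.49 [ 0.5107 -0.0385  0.0429] [1.83 1.8  3.65]
0.041 5.74 [ 0.5106 -0.0385  0.041 ] [-0.6   1.92  4.84]
0.04 5.99 [ 0.5106 -0.0385  0.04  ] [-1.16  1.44  4.67]
0.039 6.24 [ 0.5106 -0.0386  0.0391] [-1.36  2.27  6.9 ]
0.0385 6.49 [ 0.5106 -0.0385  0.0389] [-3.14  2.06 14.07]
6.5917 [-2.74612873  1.01022124 14.96829092] [ 0.51062277 -0.03853031  0.03884561]
```

View pics/s2.png

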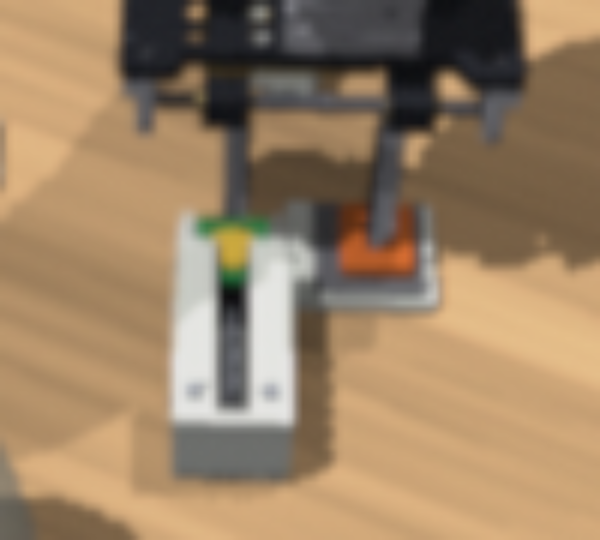

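View pics/w2.png

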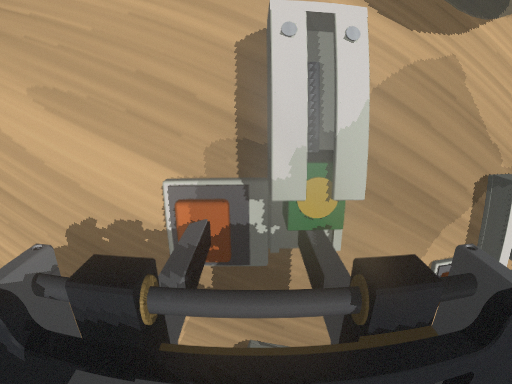

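The cartridge is out and stands against the lane finger, with its disc at wrist px (319,198). The button finger is on the orange button, and the sharp force rise to 15 N shows it has reached its stop. One numeric check that it is at rest before handing in.

```bash
python3 - <<'E'
from h import *
p=[0.5582,-0.0546,0.445];f0=np.load("st.npz")["f0"]
robot.pause(.6)
for k in range(2):
    c=cam("wrist");im=robot.grab_frame("wrist")
    hsv=cv2.cvtColor(im,cv2.COLOR_RGB2HSV);m=cv2.inRange(hsv,(20,110,80),(32,255,255));m[:170]=0;m[225:]=0;m[:,:290]=0;m[:,350:]=0
    v,u=np.nonzero(m);g=ray("wrist",u.mean(),v.mean(),.040,c)[:2]-p[:2]
    cs,sn=np.cos(p[2]),np.sin(p[2])
    s=robot.get_state();F=s["force"]-f0
    print(s["time"],u.mean(),v.mean(),len(u),"disp xy",cs*g[0]+sn*g[1],-sn*g[0]+cs*g[1],"Fdisp",cs*F[0]+sn*F[1],-sn*F[0]+cs*F[1],F[2],s["ee_pos"][2])
    robot.pause(.3)
E
```

```text
7.2417 316.7365269461078 199.11776447105788 1002 disp xy -0.007321558878116028 0.0006815190112945874 Fdisp -2.4543506045285732 2.6467542003324898 15.238885483018965 0.03885734393228741
7.5917 316.74376869391824 199.11365902293122 1003 disp xy -0.007319245002997705 0.0006773511528426553 Fdisp -2.3095375078185345 2.7132983984027046 13.772411848278098 0.03885472832107187
```

```bash
python3 -c "
from rig import robot
print(robot.sign_off())"
```

```text
the job is handed in; nothing more can be done
None
```

I pressed the orange button of the largest dispenser to its stop with one fingertip. The other finger, over the ledge, caught the cartridge as it popped out. I handed the job in while holding that pose; `sign_off()` gives no verdict.

**Last checks, at about 7.6 s of the 32 s allowed:**
- **Button:** the press force is about 14–15 N. It rose sharply at the end of travel, and the TCP is at z 38.9 mm, so the button is fully down.
- **Cartridge position:** its centre is at x ≈ -7 mm, y ≈ +1 mm in the dispenser frame. It moved about 27 mm out, close to the expected 25 mm, and is within the -31 to +12 mm limits.
- **Cartridge at rest:** its disc did not move between two wrist pictures 0.35 s apart, and it looked upright. I did not measure its tilt.
- **Spring push:** the force along the lane is about 2.3–2.5 N against the finger. The force reading varies by 1–2 N, so this value is rough.

**Disagreement:** the pose fits from the three cameras differed by up to about 4 mm, so I used one between the wrist-only and combined fits. I did not go near the pot, rake, scoop or cloche, but took no last measurement of their positions.

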